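# Slide the gel spacer along the rail into the corner pocket

### The job

On the white gel-assembly board, use the fingertips to push the oblong grey spacer flat against the long steel rail, well before the pocket, and then, keeping it against the rail, drag it along into the corner pocket until it sits fully home against the end stop. Do not lift it off the board, and leave the square block, the weight and everything else on the bench where they are. Let go and finish clear of it.

Things in the scene. Friction and masses are not known exactly. Their poses are not given: they have to be found in the camera images.
- board: Fixed white assembly board, 200 (its x) by 400 (its y) by 12 mm thick, flat on the bench; origin at the centre of its underside, z up, top 12 mm above the bench. A rail runs along its far (+x) edge; at the rail's +y end, an end stop and a short keeper bar form the corner pocket with it, open on top and towards -y.
- rail (a point): Point half-way along the foot of the steel rail's working face, at board x = +75, y = 0, z = +12 mm. The face looks to the board's -x and runs the board's whole length along y. The rail is 16 mm wide and stands 10 mm above the board top.
- keeper (a point): Foot of the pocket's inner mouth corner, at board x = +44, y = +153, z = +12 mm. From here the keeper, 14 mm wide, 10 mm high, runs 32 mm in +y to the end stop (working face at board y = +185 mm, 10 mm high), parallel to the rail and 31 mm from it. Towards -y a lead-in 22 mm long flares away from the rail at 26 degrees.
- pocket (a point): Where the centre of the spacer's underside lies when it is fully home in the pocket: on the board top at board x = +61, y = +153, z = +12 mm. Axes as the board's: x points at the rail, y along the rail towards the end stop, z up.
- spacer: Loose grey plastic oblong bar, 28 (its x) by 64 (its y) by 16 mm high, about 45 g, lying skewed on the board, slippery on it (friction about 0.25). Origin at the centre of its underside. Its top stands 6 mm above rail, stop and keeper: fingertips pressed on it with 5 to 20 N drag it along by friction and pass over them. Home, half its length still sticks out of the pocket.
- square: Loose grey plastic square block of the same stock, 40 by 40 by 16 mm high, lying on the board; it and the spacer may have changed places. To be left alone. Origin at the centre of its underside.
- weight: Loose round steel weight with a knob, 36 mm across, 42 mm high, on the board's near left part, left alone. Origin at the centre of its underside.
- bottle: Loose amber bottle, 64 mm across, 150 mm high, standing on the bench right of the board, left alone. Origin at the centre of its underside.
- beaker: Loose glass beaker, 70 mm across, 90 mm high, standing on the bench left of the board, left alone. Origin at the centre of its underside.
- jar: Loose white jar, 56 mm across, 70 mm high, on the bench right of the board, left alone. Origin at the centre of its underside.

How it is judged:
On the way, in this order (a step that is already met when the one before it is completed fails the run):
1. the spacer lies flat and lengthwise against the rail (within 2.5 mm and 3.4 degrees), at least 30 mm short of its home position (x of spacer in the frame of pocket above -0.0025 m and angle between the y axis of spacer and the y axis of pocket, either way round below 0.06 rad and z of spacer in the frame of pocket between -0.004 and 0.004 m and y of spacer in the frame of pocket below -0.03 m), for 0.1 s.
2. the spacer is home in the corner pocket, against rail and end stop (x of spacer in the frame of pocket between -0.0025 and 0.004 m and angle between the y axis of spacer and the y axis of pocket, either way round below 0.06 rad and z of spacer in the frame of pocket between -0.004 and 0.004 m and y of spacer in the frame of pocket between -0.0025 and 0.004 m and angle between spacer's own z axis and vertical below 0.06 rad), for 0.2 s.
At the end, for the whole second after the job is handed in: The spacer lies at rest, flat on the board, in the corner pocket: within 2.5 mm of the rail and 2.5 mm of the end stop, parallel to the rail within 3.4 degrees. Square block, weight, bottle, beaker and jar have not moved more than 15 mm (all of step 2 and linear speed of spacer below 0.01 m/s and distance of each of square, weight, bottle, beaker, jar from where it was at the start of the episode below 0.015 m); the robot touches nothing.
It fails at once if the spacer is lifted more than 8 mm off the board, or falls off it (z of spacer in the frame of pocket above 0.008 m or z of spacer in the frame of pocket below -0.008 m).
It fails at once if the spacer is tipped more than 20 degrees (angle between spacer's own z axis and vertical above 0.35 rad).
It fails at once if within 70 mm of its home position the spacer is 8 mm or more away from the rail or skewed more than 14 degrees (y of spacer in the frame of pocket above -0.07 m and (x of spacer in the frame of pocket below -0.008 m or angle between the y axis of spacer and the y axis of pocket, either way round above 0.25 rad)).
It fails at once if the square block, the weight, the bottle, the beaker or the jar is moved more than 15 mm (distance of any of square, weight, bottle, beaker, jar from where it was at the start of the episode above 0.015 m).
It also fails if it takes over 48 s, if anything falls off the work surface, if the arm or the gripper's body presses on something with over 40 N, if the wrist force passes 120 N, or if a joint passes its speed limit or range.

### The arm

A 6-joint arm with a two-finger parallel gripper is mounted at the origin on the work surface. World frame = base frame: x ahead of the robot, y to its left, z up, the work surface at z = 0. Lengths are in m, angles in rad, forces in N, time in s.
With the tool pointing down it reaches from about 0.225 to 0.875 m from the base axis. Payload 3.4 kg.
Tool frame: the origin (TCP) lies between the finger pads; the fingertips stand 14 mm ahead of it and the grasp point (between the pads) lies 5 mm behind it; z points along the fingers, y is the direction in which the jaws open and shut (so a half turn about z gives the same grasp; the last joint's range is limited). The gripper opens to 85 mm and grips with 20 to 120 N. Pads are 22 mm wide; open, the fingers measure 114 mm over their backs; the gripper's body (76 mm by 85 mm) begins 54 mm behind the grasp point. The pads swing forward as they close: fully open they stand 13 mm farther back than shut.
Start: joints at [0.99, 0.276, 1.505, -0, 1.361, -0.121], TCP at [0.255, 0.515, 0.245] pointing down, gripper open.
Joint ranges: [-2.89, 2.89], [-0.75, 2.08], [0.22, 2.7], [-1.18, 4.32], [0.11, 2.71], [-2.7, 2.7]. Speed limits (rad/s): [2.57, 2.57, 3.14, 3.14, 3.14, 3.14].

### API

Orientations are given as a unit quaternion [w, x, y, z].
In Python, from rig import manip, get_image, job gives the robot as it stands. The module is installed in compiled form; this text tells all that it offers.
- The arm moves only by the tool step_arm, never from a script. Its argument "moves" is one flat list of numbers, 5 for each row, row after row: the shift along the tool's x, y, z as a fraction of full scale, then the turn about the tool's z as a fraction of full scale, then the gripper's target within -1 to 1 (shut at 1, half-way at 0, fully open at -1). In form: [dx, dy, dz, twist, hand, dx, dy, dz, twist, hand, ...]. A call has 1 to 5 rows; each row is the pose to reach, as a shift and turn from the pose commanded when the call began, along the tool's axes at that moment, turning the shorter way round; what a row does not reach only later rows make up. Full scale, the value 1, is 500 mm for a shift and pi rad for a turn. A row lasts 1/10 s, in which the tool goes at most 50 mm and 8.59 degrees, less where a joint would pass 70% of its speed; a pose out of reach is approached as far as the arm can. A call with a number of a shift or a turn outside -1 to 1 is refused whole. A call with a gripper value outside its range is refused whole. The fingers move at their own pace and stop on an object; "force" is the grip in N (left out, the last holds). Time passes only in rows, so rows that repeat a pose let the fingers close. It gives the time, the measured TCP pose, the force and the opening at its end, in the units of the state.
- manip.get_state(): the state, without advancing time (a new reading comes with each control period).
- get_image(name): name is "scene" or "top"; returns a dict with "frame" (400x640x3 uint8, blue, green, red), "fx", "fy", "cx", "cy" (pixels), "rvec" (rotation vector, rad) and "tvec" (3), from world to camera coordinates, as OpenCV has them. Camera axes: x right, y down, z forward; pixel columns grow to the right and rows downward; lengths in m; the calibration is good to about 2 mm. A picture is of the moment at which its call begins. There is no depth.
- job.sign_off(): hands the job in, once; it reports no verdict.
The state is a dict: "clock": time; "qpos": joint angles; "qd": joint speeds; "effort": joint torques, N m; "position": TCP position; "ee_rot": TCP orientation; "contact_force": force on the tool from outside, world axes, zero at the start; "moment": the same for the moment, N m; "width": finger opening in m.
Only numpy, scipy, OpenCV 4.12 (cv2) and the standard library are available. Lean on these libraries where they do the work, as an engineer would, in place of code of your own. Each camera call takes 0.05 s, during which the arm holds its last target. There are 200 camera calls.

## Working session

There is one attempt and no reset: what is moved stays moved. The work goes in short steps, Python scripts to look and compute and a tool call to move; the robot and the scene stay as the last step left them, time stands still between calls to the robot, and variables do not carry over. Pictures are saved under pics/ and viewed, about 8 in all and at most 12, crops included, and the job is handed in when it is done.

Besides the shell and the picture viewer there is one more tool, called after "Request:" as name(argument=value, ...) on one line, values as JSON. step_arm: Moves the arm, as the interface text tells. Its arguments: {"type":"object","properties":{"moves":{"type":"array","items":{"type":"number","minimum":-1,"maximum":1}},"force":{"type":"number"}},"required":["moves"]}

```bash
mkdir -p pics
cat > h.py <<'E'
import numpy as np, cv2
from rig import manip, get_image, job
def ray(im,uv,z):
    R,_=cv2.Rodrigues(np.array(im["rvec"],float)); t=np.array(im["tvec"],float).ravel()
    c=-R.T@t; uv=np.atleast_2d(uv).astype(float)
    d=np.c_[(uv[:,0]-im["cx"])/im["fx"],(uv[:,1]-im["cy"])/im["fy"],np.ones(len(uv))]@R
    return c+d*((z-c[2])/d[:,2])[:,None]
def proj(im,P):
    return cv2.projectPoints(np.array(P,float),np.array(im["rvec"],float),np.array(im["tvec"],float),np.array([[im["fx"],0,im["cx"]],[0,im["fy"],im["cy"]],[0,0,1.]]),None)[0][:,0]
E
python3 - <<'E'
from h import *
s=manip.get_state();print(s)
for n in("top","scene"):
    im=get_image(n);cv2.imwrite(f"pics/{n}0.png",im["frame"]);R,_=cv2.Rodrigues(np.array(im["rvec"],float));print(n,im["fx"],-R.T@np.array(im["tvec"]).ravel());print(R)
    np.save(f"{n}0.npy",im,allow_pickle=True)
E
```

```text
{'clock': 0.0, 'qpos': array([ 9.90022896e-01,  2.76583600e-01,  1.50613911e+00,  2.15892233e-06,
        1.36069482e+00, -1.20999318e-01]), 'qd': array([-0.00090885, -0.00080072, -0.0009694 ,  0.00043261,  0.00043519,
        0.00030682]), 'effort': array([-1.12648468e-03, -4.16760635e+01, -2.45804930e+01, -5.18684692e-05,
        1.10479421e-02,  4.67866045e-06]), 'position': array([0.25487819, 0.51486023, 0.24444381]), 'ee_rot': array([-3.14622762e-04,  2.27867678e-01,  9.73691681e-01, -8.56476056e-04]), 'contact_force': array([-0.89395669,  0.33441045,  0.85848078]), 'moment': array([-0.01637167,  0.06222877, -0.00794103]), 'width': 0.08504096231764002}
top 500.6852890603239 [0.35599329 0.00618845 1.28270495]
[[-0.00673486 -0.99993848  0.00881381]
 [-0.98932207  0.00537958 -0.14564649]
 [ 0.14559011 -0.0097006  -0.98929744]]
scene 513.6764499658009 [0.96623767 0.73318118 0.98431528]
[[-0.86105651  0.50809412  0.02054393]
 [ 0.366689    0.64839627 -0.66717423]
 [-0.35230791 -0.56694148 -0.74461835]]
```

View pics/top0.png

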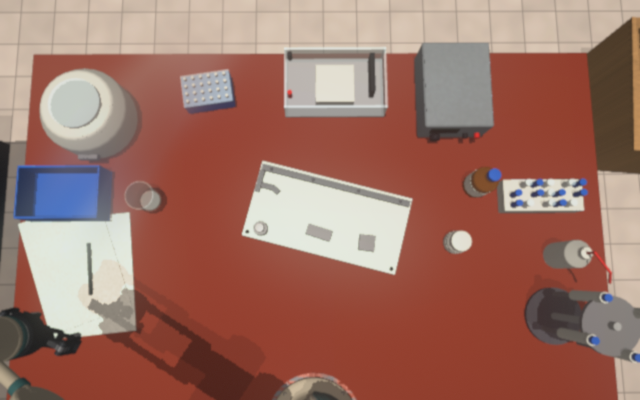

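View pics/scene0.png

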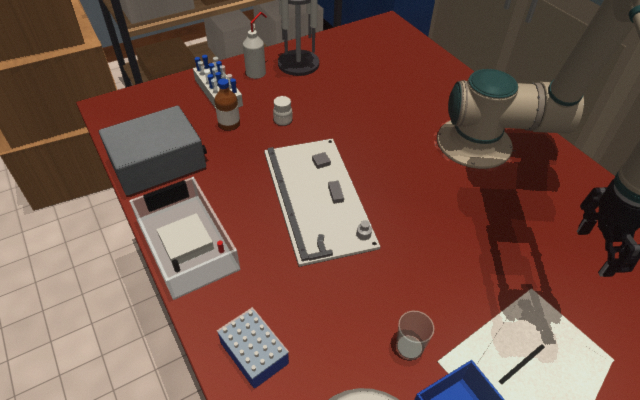

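The top view shows the board with corners near (262,162), (412,200), (394,273) and (243,235). The pocket is at its left end near (268,183), the spacer is at (319,232), the square block at (367,243) and the weight at (260,228).

```bash
cat >> h.py <<'E'
def grey(im,name,box):
    x0,y0,x1,y1=box
    S=8; f=cv2.resize(im["frame"][y0:y1,x0:x1],None,fx=S,fy=S,interpolation=cv2.INTER_CUBIC).astype(int)
    return f,S
def contour_px(mask,S,x0,y0):
    cs,_=cv2.findContours(mask.astype(np.uint8),cv2.RETR_EXTERNAL,cv2.CHAIN_APPROX_NONE)
    return [((c[:,0]+.5)/S-.5+[x0,y0]) for c in sorted(cs,key=cv2.contourArea,reverse=True)]
def rect(P):
    (c,(w,h),a)=cv2.minAreaRect((P[:,:2]*1000).astype(np.float32)); b=cv2.boxPoints(((c),(w,h),a))
    e=b[1]-b[0]; e2=b[2]-b[1]
    if np.hypot(*e2)>np.hypot(*e): e=e2
    return np.array(c)/1000,sorted((w,h)),np.degrees(np.arctan2(e[1],e[0]))%180
E
python3 - <<'E'
from h import *
for n,box in(("top",(230,150,425,285)),("scene",(255,130,390,270))):
    im=np.load(f"{n}0.npy",allow_pickle=True).item()
    f,S=grey(im,n,box); b,g,r=f[...,0],f[...,1],f[...,2]
    red=(r-b>60)&(r-g>60)
    nb=~red
    c=contour_px(nb,S,box[0],box[1])[0]
    h=cv2.convexHull(c.astype(np.float32))[:,0]
    print(n,"board px",cv2.approxPolyDP(h,4,True)[:,0].tolist())
    print(" rect z12",rect(ray(im,h,.012)), "z22",rect(ray(im,h,.022))[0])
    cv2.imwrite(f"pics/{n}crop.png",cv2.resize(f.clip(0,255).astype(np.uint8),None,fx=.5,fy=.5))
    dark=(~red)&(f.max(2)<165)&(f.max(2)-f.min(2)<50)
    for k in contour_px(dark,S,*box[:2])[:8]:
        c,wh,a=rect(ray(im,k,.028)); print("  dark",k.mean(0).round(1),c.round(4),np.round(wh,1),round(a,1))
E
```

```text
top board px [[261.1875, 160.1875], [411.8125, 197.1875], [395.5625, 273.9375], [241.3125, 235.5625]]
 rect z12 (array([ 0.50299548, -0.03800812]), [207.90933227539062, 406.2275695800781], np.float32(75.15893)) z22 [ 0.50183868 -0.03766032]
  dark [320.3 185. ] [ 0.581 -0.051] [ 71.9 397. ] 83.5
  dark [265.1 231. ] [0.4653 0.1185] [ 8.5 23.5] 144.6
  dark [360.  246.8] [ 0.4243 -0.1177] [10.9 18.6] 33.7
  dark [369.1 249.6] [ 0.4179 -0.141 ] [ 5.1 16.3] 82.0
  dark [391.  268.4] [ 0.3703 -0.1946] [7.5 8.4] 178.4
  dark [246.8 231.2] [0.4653 0.1648] [7.8 7.9] 0.7
  dark [359.8 237.7] [ 0.4468 -0.1188] [ 4.6 14. ] 169.4
  dark [263.3 229.1] [0.4702 0.1231] [ 3.9 12.9] 157.0
scene board px [[331.6875, 137.6875], [380.0625, 247.9375], [298.5625, 266.8125], [263.5625, 150.1875]]
 rect z12 (array([ 0.50157776, -0.03796893]), [206.29513549804688, 417.5879211425781], np.float32(75.14925)) z22 [ 0.50635669 -0.03003787]
  dark [295.7 214.7] [ 0.5586 -0.043 ] [ 77.3 398. ] 75.4
  dark [305.3 227.3] [ 0.5111 -0.0224] [198.5 401.8] 75.2
  dark [335.4 191.7] [ 0.464  -0.0099] [34.  79.1] 71.0
  dark [320.8 160.1] [ 0.4373 -0.1286] [48.5 56.1] 83.3
  dark [365.3 230. ] [0.4693 0.1313] [38.1 64.2] 40.7
  dark [373.9 243.1] [0.4719 0.1751] [10.8 12. ] 167.3
  dark [329.7 141.2] [ 0.3763 -0.1828] [10.5 13.7] 59.0
  dark [366.7 222.8] [0.4518 0.1157] [5.8 9.9] 56.2
```

View pics/topcrop.png

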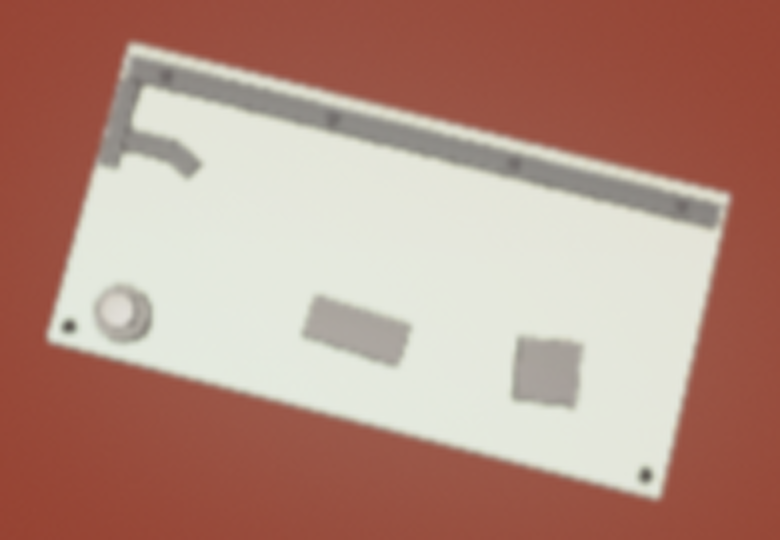

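View pics/scenecrop.png

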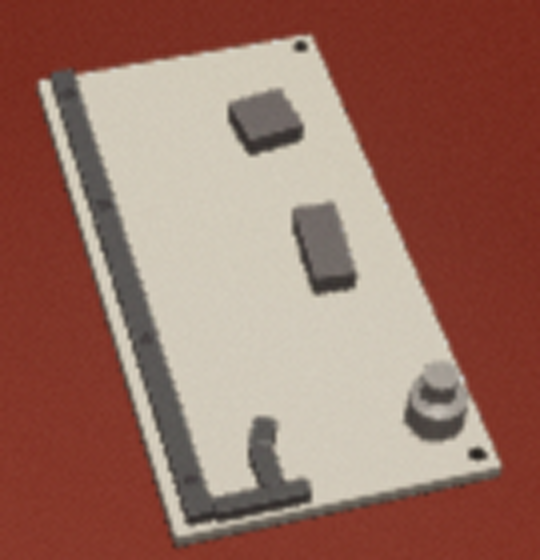

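The crops show the spacer at about (355,330) in the top crop, lying nearly parallel to the board. The pocket is at upper left and the weight at lower left. Next I'll measure the rail foot, the stop foot and the spacer's top at mid-level thresholds.

```bash
cat >> h.py <<'E'
def measure(im,box=(230,150,425,285),ths=(198,)):
    # top view: board pose from rail/stop feet, grey block tops
    f,S=grey(im,"top",box); g=f.max(2); r=f[...,2]; sat=f[...,2]-f[...,0]
    out=[]
    for th in ths:
        dark=(cv2.GaussianBlur(g.astype(np.float32),(0,0),2)<th)&(sat<50)
        for k in contour_px(dark,S,*box[:2])[:6]:
            if len(k)>60: out.append((th,k,rect(ray(im,k,.028))))
    return f,out
E
python3 - <<'E'
from h import *
im=np.load("top0.npy",allow_pickle=True).item()
f,o=measure(im,ths=(185,198,205))
for th,k,(c,wh,a) in o: print(th,k.mean(0).round(1),c.round(4),np.round(wh,1),round(a,2))
# rail foot edge: subpixel scan along board x
f32=im["frame"][...,1].astype(np.float32); 
def scan(p0,p1,z,n=200):
    P=np.linspace(p0,p1,n); uv=proj(im,np.c_[P,np.full(n,z)]).astype(np.float32)
    return P,cv2.remap(f32,uv[:,0].copy(),uv[:,1].copy(),cv2.INTER_CUBIC).ravel()
C=np.array([.5025,-.038]); th=np.radians(75.15); Y=np.array([np.cos(th),np.sin(th)]); X=np.array([Y[1],-Y[0]])
def edge(p0,p1,z):
    P,v=scan(p0,p1,z); lo,hi=np.percentile(v,5),np.percentile(v,95); m=(lo+hi)/2
    i=np.where(np.diff(np.sign(v-m)))[0]; return P[i[0]] if len(i) and hi-lo>25 else None
def loc(p): return np.array([(p-C)@X,(p-C)@Y])*1000
rail=np.array([loc(edge(C+X*.055+Y*y,C+X*.085+Y*y,.012)) for y in np.arange(-.18,.14,.02)])
print("rail",rail.round(1).tolist()); print(np.polyfit(rail[:,1],rail[:,0],1))
stop=np.array([loc(edge(C+X*x+Y*.165,C+X*x+Y*.195,.012)) for x in (.052,.058,.064,.068)]);print("stop",stop.round(1).tolist())
near=np.array([loc(e) for y in np.arange(-.18,.19,.03) if (e:=edge(C-X*.085+Y*y,C-X*.115+Y*y,.012)) is not None]);print("near",near.round(1).tolist())
far=np.array([loc(e) for x in (-.08,-.05,-.02,.01,.04) if (e:=edge(C+X*x-Y*.185,C+X*x-Y*.215,.012)) is not None]);print("right",far.round(1).tolist())
lf=np.array([loc(e) for x in (-.08,-.05,-.02,.01) if (e:=edge(C+X*x+Y*.185,C+X*x+Y*.215,.012)) is not None]);print("left",lf.round(1).tolist())
E
```

```text
185 [327.  216.5] [ 0.5011 -0.0372] [200.6 397.6] 75.19
185 [318.7 232.3] [ 0.461  -0.0157] [27.6 62.9] 71.69
185 [366.2 242.6] [ 0.435  -0.1344] [40.6 41. ] 82.88
185 [261.6 228.7] [0.4709 0.1275] [30.9 33.8] 151.35
185 [390.9 268.4] [ 0.3703 -0.1945] [9.3 9.7] 134.25
185 [366.1 186.3] [ 0.578  -0.1372] [  1.5 152.4] 75.13
198 [327.7 217.2] [ 0.5014 -0.0372] [200.9 397.6] 75.23
205 [327.7 217.2] [ 0.5014 -0.0372] [200.9 397.6] 75.23
rail [[76.1, -180.0], [75.8, -160.0], [75.7, -140.0], [75.8, -120.0], [76.0, -100.0], [76.0, -80.0], [76.6, -60.0], [76.0, -40.0], [75.8, -20.0], [76.0, -0.0], [76.1, 20.0], [75.8, 40.0], [76.4, 60.0], [75.4, 80.0], [75.8, 100.0], [75.7, 120.0]]
[-5.09902453e-04  7.59017884e+01]
stop [[52.0, 185.2], [58.0, 185.4], [64.0, 184.9], [68.0, 184.4]]
near [[-99.5, -180.0], [-99.5, -150.0], [-99.3, -120.0], [-99.5, -90.0], [-99.5, -60.0], [-99.6, -30.0], [-99.5, -0.0], [-99.5, 30.0], [-99.5, 60.0], [-99.5, 90.0], [-99.6, 120.0], [-99.6, 150.0], [-99.6, 180.0]]
right [[-80.0, -199.6], [-50.0, -199.9], [-20.0, -199.9], [10.0, -199.6], [40.0, -200.1]]
left [[-80.0, 200.5], [-50.0, 200.5], [-20.0, 200.7], [10.0, 200.8]]
```

```bash
cat >> h.py <<'E'
from scipy.spatial.transform import Rotation as Ro
C=np.array([.5031,-.0379]); A=75.15; th=np.radians(A); Y=np.array([np.cos(th),np.sin(th)]); X=np.array([Y[1],-Y[0]])
def b2w(x,y): return C+X*x+Y*y
def w2b(p): return np.array([(np.array(p)-C)@X,(np.array(p)-C)@Y])
def go(p,z,yaw):
    s=manip.get_state(); R=Ro.from_quat(np.roll(s["ee_rot"],-1)).as_matrix()
    d=R.T@(np.array([*p,z])-s["position"])/.5
    y=np.degrees(np.arctan2(R[1,1],R[0,1])); tw=-((yaw-y+90)%180-90)/180
    print("pos",s["position"].round(4),"board",(w2b(s["position"][:2])*1000).round(1),"yaw",y.round(2),"F",s["contact_force"].round(2),"w",s["width"].round(4),"t",s["clock"])
    print("move",d.round(4),tw.round(4))
def spacer(im,box=(230,150,425,285)):
    for th,k,(c,wh,a) in measure(im,box,(185,))[1]:
        if 15<wh[0]<50 and wh[1]<75: print("obj board",(w2b(c)*1000).round(1),np.round(wh,1),"skew",round(float(a)-A,2))
E
python3 - <<'E'
from h import *
im=np.load("top0.npy",allow_pickle=True).item(); spacer(im)
go([.461,-.0157],.245,71.7)
E
```

```text
obj board [-46.4  10.6] [27.6 62.9] skew -3.46
obj board [ -41.1 -110.7] [40.6 41. ] skew 7.73
obj board [-73.5 151.7] [30.9 33.8] skew 76.2Traceback (most recent call last):
  File "<stdin>", line 3, in <module>
  File "h.py", line 39, in go
    print("pos",s["position"].round(4),"board",(w2b(s["position"][:2])*1000).round(1),"yaw",y.round(2),"F",s["contact_force"].round(2),"w",s["width"].round(4),"t",s["clock"])
                                                                                                                                           ^^^^^^^^^^^^^^^^
AttributeError: 'float' object has no attribute 'round'
```

```bash
sed -i 's/s\["width"\].round(4)/round(s["width"],4)/' h.py
python3 - <<'E'
from h import *
go([.461,-.0157],.245,71.7)
E
```

```text
pos [0.2549 0.5149 0.2445] board [-381.6  470.7] yaw 63.66 F [ 0.07  0.66 -0.59] w 0.0857 t 0.1
move [-8.403e-01 -7.681e-01  2.000e-04] -0.0447
```

Request:
step_arm(moves=[-0.84,-0.768,0,-0.0447,0.53,-0.84,-0.768,0,-0.0447,0.53,-0.84,-0.768,0,-0.0447,0.53,-0.84,-0.768,0,-0.0447,0.53,-0.84,-0.768,0,-0.0447,0.53], force=30)

```text
clock: 0.6
position: [0.3457, 0.2804, 0.245]
ee_rot: [-0.0, 0.159, 0.987, -0.0]
contact_force: [1.2, 0.6, -0.2]
width: 0.0203
```

Run:
```python
from h import *
go([.461,-.0157],.245,71.7)
```

```text
pos [0.3457 0.2804 0.245 ] board [-233.7  267.3] yaw 71.75 F [ 1.15  0.58 -0.17] w 0.0203 t 0.6
move [-4.044e-01 -4.902e-01  2.000e-04] 0.0003
```

Request:
step_arm(moves=[-0.404,-0.49,0,0,0.53,-0.404,-0.49,0,0,0.53,-0.404,-0.49,0,0,0.53,-0.404,-0.49,0,0,0.53,-0.404,-0.49,0,0,0.53])

```text
clock: 1.1
position: [0.4362, 0.0472, 0.2452]
ee_rot: [0.0, 0.159, 0.987, 0.0]
contact_force: [0.4, 0.6, -0.1]
width: 0.02
```

Run:
```python
from h import *
go([.461,-.0157],.074,71.7)
```

```text
pos [0.4362 0.0472 0.2452] board [-86.5  65.1] yaw 71.69 F [ 0.37  0.65 -0.05] w 0.02 t 1.1
move [-0.0867 -0.104   0.3424] -0.0001
```

Request:
step_arm(moves=[-0.087,-0.104,0.1,0,0.53,-0.087,-0.104,0.1,0,0.53,-0.087,-0.104,0.342,0,0.53,-0.087,-0.104,0.342,0,0.53,-0.087,-0.104,0.342,0,0.53])

```text
clock: 1.6
position: [0.4576, -0.0137, 0.0703]
ee_rot: [-0.004, 0.16, 0.987, 0.0]
contact_force: [-1.2, 0.7, 1.0]
width: 0.0201
```

Run:
```python
from h import *
go([.461,-.0157],.047,71.7)
```

```text
pos [ 0.4576 -0.0137  0.0703] board [-50.2  11.7] yaw 71.63 F [-1.24  0.68  1.01] w 0.0201 t 1.6
move [-0.0081 -0.0016  0.0466] -0.0004
```

Request:
step_arm(moves=[0,0,0.03,0,0.53,0,0,0.04,0,0.53,0,0,0.04,0,0.53,0,0,0.04,0,0.53])

```text
clock: 2.0
position: [0.4617, -0.0139, 0.055]
ee_rot: [0.001, 0.159, 0.987, 0.0]
contact_force: [0.4, -0.1, 0.3]
width: 0.0202
```

Run:
```python
from h import *
go([.461,-.0157],.042,71.7)
```

```text
pos [ 0.4617 -0.0139  0.055 ] board [-46.1  12.6] yaw 71.71 F [ 0.41 -0.08  0.26] w 0.0202 t 2.0
move [ 0.0003 -0.0039  0.0259] 0.0001
```

Request:
step_arm(moves=[0,-0.004,0.012,0,0.53,0,-0.004,0.022,0,0.53,0,-0.004,0.022,0,0.53,0,-0.004,0.022,0,0.53])

```text
clock: 2.4
position: [0.4604, -0.0157, 0.0433]
ee_rot: [-0.0, 0.159, 0.987, 0.0]
contact_force: [0.5, -0.3, -0.9]
width: 0.0201
```

Request:
step_arm(moves=[0,0,0.002,0,0.53,0,0,0.004,0,0.53,0,0,0.004,0,0.53])

```text
clock: 2.7
position: [0.4607, -0.0158, 0.0422]
ee_rot: [0.0, 0.159, 0.987, 0.0]
contact_force: [-0.6, 0.4, 7.4]
width: 0.0197
```

Request:
step_arm(moves=[0,0,0.001,0,0.53,-0.016,0.001,0.001,-0.005,0.53,-0.032,0.002,0.001,-0.01,0.53,-0.048,0.003,0.001,-0.015,0.53,-0.06,0.0036,0.001,-0.0192,0.53])

```text
clock: 3.2
position: [0.4902, -0.0235, 0.0421]
ee_rot: [0.001, 0.129, 0.992, 0.0]
contact_force: [-2.5, 0.5, 12.4]
width: 0.0202
```

```bash
python3 - <<'E'
from h import *
im=get_image("top"); cv2.imwrite("pics/t1.png",cv2.resize(im["frame"][150:285,230:425],None,fx=4,fy=4,interpolation=cv2.INTER_CUBIC))
im=get_image("scene"); cv2.imwrite("pics/s1.png",cv2.resize(im["frame"][120:275,245:400],None,fx=3.5,fy=3.5,interpolation=cv2.INTER_CUBIC))
go(b2w(61,11)*1,.0412,A)
E
python3 -c "
import cv2,numpy as np
a=cv2.imread('pics/t1.png');b=cv2.imread('pics/s1.png')
a=cv2.resize(a,(400,277));b=cv2.resize(b,(400,400));o=np.zeros((400,800,3),np.uint8);o[:277,:400]=a;o[:,400:]=b;cv2.imwrite('pics/c1.png',o)"
```

```text
pos [ 0.4916 -0.0239  0.0422] board [-14.7  10.6] yaw 75.17 F [ 0.17 -0.57  8.17] w 0.0201 t 3.3
move [-122.0369   21.9324    0.4767] 0.0001
```

View pics/c1.png

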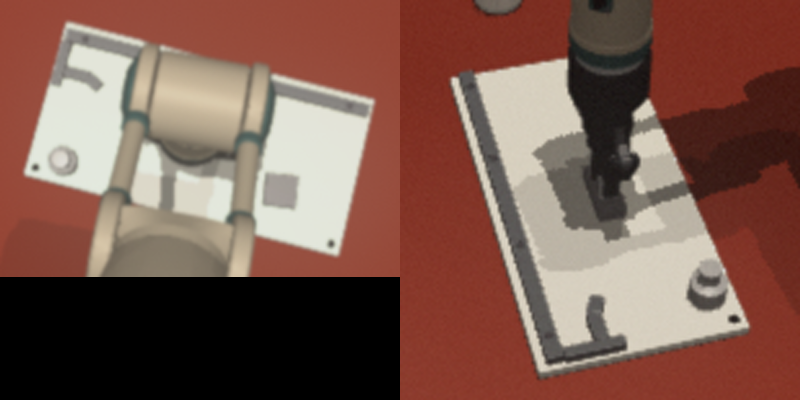

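The top view is blocked by the arm. The scene view shows the fingertips on the spacer, which has come along. Tool axes now match the board's, so I continue.

Request:
step_arm(moves=[-0.024,0,0,0,0.53,-0.048,0,0,0,0.53,-0.072,0,0,0,0.53,-0.096,0,0,0,0.53,-0.12,0,0,0,0.53])

```text
clock: 3.8
position: [0.5482, -0.0389, 0.0422]
ee_rot: [0.0, 0.129, 0.992, 0.0]
contact_force: [-1.5, -0.0, 9.2]
width: 0.0197
```

Request:
step_arm(moves=[-0.008,0,0,0,0.53,-0.016,0,0,0,0.53,-0.024,0,0,0,0.53,-0.032,0,0,0,0.53,-0.032,0,0,0,0.53])

```text
clock: 4.3
position: [0.5641, -0.0431, 0.0422]
ee_rot: [0.001, 0.129, 0.992, -0.0]
contact_force: [-1.6, -0.1, 7.8]
width: 0.0199
```

Run:
```python
from h import *
go(b2w(.065,.011),.0412,A)
im=get_image("scene"); cv2.imwrite("pics/s2.png",cv2.resize(im["frame"][130:270,255:395],None,fx=4,fy=4,interpolation=cv2.INTER_CUBIC))
```

```text
pos [ 0.5641 -0.0431  0.0422] board [60.3 10.6] yaw 75.16 F [-1.6  -0.14  7.81] w 0.0199 t 4.3
move [-0.0094  0.0008  0.0019] 0.0
```

View pics/s2.png

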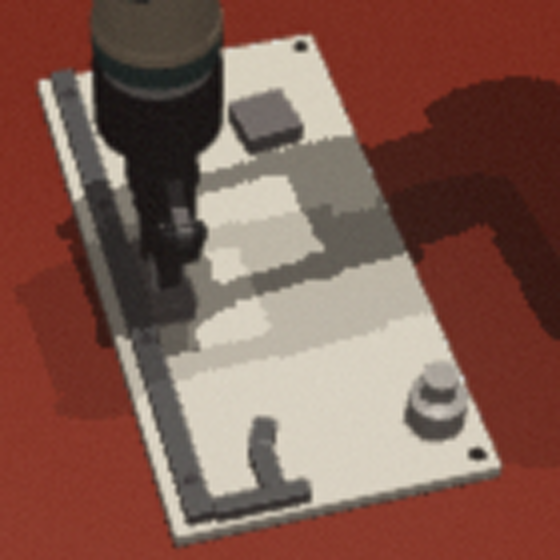

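The scene view shows the spacer under the fingertips at crop (160,300), close to the rail. I push a little further until the rail reacts.

Request:
step_arm(moves=[-0.003,0,0.001,0,0.53,-0.006,0,0.001,0,0.53,-0.009,0,0.001,0,0.53,-0.012,0,0.001,0,0.53,-0.012,0,0.001,0,0.53])

```text
clock: 4.85
position: [0.5673, -0.0439, 0.0421]
ee_rot: [-0.001, 0.129, 0.992, 0.0]
contact_force: [-5.3, 1.6, 15.2]
width: 0.0201
```

Request:
step_arm(moves=[-0.004,0,0,0,0.53,-0.008,0,0,0,0.53,-0.008,0,0,0,0.53,-0.008,0,0,0,0.53])

```text
clock: 5.25
position: [0.5712, -0.0449, 0.0421]
ee_rot: [-0.001, 0.129, 0.992, 0.0]
contact_force: [-5.6, 1.5, 15.6]
width: 0.0202
```

Run:
```python
from h import *
go(b2w(.063,.011),.0412,A); print(manip.get_state()["moment"])
```

```text
pos [ 0.5712 -0.0449  0.0421] board [67.7 10.7] yaw 75.16 F [-5.58  1.51 15.62] w 0.0202 t 5.25
move [0.0093 0.0006 0.0018] 0.0001
[0.19268483 0.97529784 0.05189091]
```

The lateral force levels off at about 5.8 N, so the tips are now sliding on the spacer, which means it is against the rail. I lift and move aside to check.

Request:
step_arm(moves=[0,0,-0.05,0,0.53,0,0,-0.1,0,0.53,0,0.1,-0.16,0,0.53,0,0.2,-0.16,0,0.53,0,0.3,-0.16,0,0.53])

```text
clock: 5.75
position: [0.6106, 0.0935, 0.1221]
ee_rot: [0.002, 0.13, 0.992, 0.0]
contact_force: [1.4, -0.8, -0.5]
width: 0.0202
```

Request:
step_arm(moves=[0,0.1,0,0,0.53,0,0.2,0,0,0.53,0,0.2,0,0,0.53])

```text
clock: 6.05
position: [0.6361, 0.1957, 0.1201]
ee_rot: [0.001, 0.126, 0.992, 0.002]
contact_force: [-0.7, 0.6, 0.4]
width: 0.0202
```

Run:
```python
from h import *
im=get_image("top"); np.save("t3.npy",im,allow_pickle=True); cv2.imwrite("pics/t3.png",cv2.resize(im["frame"][150:285,230:425],None,fx=4,fy=4,interpolation=cv2.INTER_CUBIC)); spacer(im)
go(b2w(.061,.011),.06,A)
```

```text
pos [0.6351 0.1925 0.1198] board [ 68.5 256.5] yaw 75.42 F [-0.47 -0.32 -1.13] w 0.0201 t 6.1
move [ 0.0174 -0.491   0.1192] 0.0015
```

View pics/t3.png

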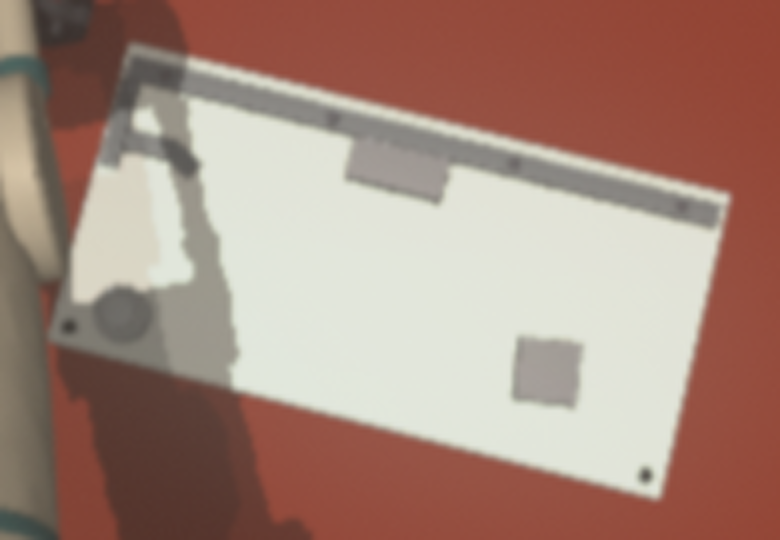

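The top view shows the spacer flush with the rail. Its near edge runs from crop (346,180) to (441,203), parallel to the rail. I measure its near corners.

Run:
```python
from h import *
im=np.load("t3.npy",allow_pickle=True).item()
P=ray(im,np.array([[346,180],[441,203]])/4+[229.6,149.6],.028); print((np.array([w2b(p[:2]) for p in P])*1000).round(1))
f32=im["frame"][...,1].astype(np.float32)
def edges(a,b,z=.028):
    P=np.linspace(a,b,300); uv=proj(im,np.c_[[ [*b2w(*p),z] for p in P]]).astype(np.float32)
    v=cv2.remap(f32,uv[:,0].copy(),uv[:,1].copy(),cv2.INTER_CUBIC).ravel(); m=(v.min()+v.max())/2
    return (P[np.where(np.diff(np.sign(v-m)))[0]]*1000).round(1).tolist()
for y in (-.01,0,.01,.02,.03): print("near",edges((.02,y),(.058,y)))
for x in (.052,.057): print("ends",edges((x,-.04),(x,.065)))
```

```text
[[ 45.   41. ]
 [ 45.9 -20.9]]
near [[44.7, -10.0]]
near [[44.7, 0.0]]
near [[44.3, 10.0]]
near [[44.4, 20.0]]
near [[44.4, 30.0]]
ends [[52.0, -21.4], [52.0, 43.2]]
ends [[57.0, -21.0], [57.0, 43.2]]
```

Request:
step_arm(moves=[0.015,-0.1,0,0,0.53,0.015,-0.2,0,0,0.53,0.015,-0.3,0,0,0.53,0.015,-0.4,0.06,0,0.53,0.015,-0.498,0.11,0,0.53])

```text
clock: 6.6
position: [0.5659, -0.0406, 0.0718]
ee_rot: [0.001, 0.13, 0.992, -0.0]
contact_force: [1.1, -0.9, 0.7]
width: 0.02
```

Request:
step_arm(moves=[0,0,0,0,0.53,0,0,0,0,0.53])

```text
clock: 6.8
position: [0.5657, -0.0396, 0.0711]
ee_rot: [-0.001, 0.131, 0.991, 0.0]
contact_force: [0.2, 0.5, 0.7]
width: 0.0201
```

Run:
```python
from h import *
go(b2w(.0615,.011),.0435,A)
```

```text
pos [ 0.5657 -0.0396  0.0711] board [61.  14.4] yaw 74.94 F [0.2  0.5  0.69] w 0.0201 t 6.8
move [-0.0012 -0.0068  0.0552] -0.0012
```

Request:
step_arm(moves=[-0.001,-0.007,0.02,-0.0012,0.53,-0.001,-0.007,0.04,-0.0012,0.53,-0.001,-0.007,0.045,-0.0012,0.53,-0.001,-0.007,0.045,-0.0012,0.53,-0.001,-0.007,0.045,-0.0012,0.53])

```text
clock: 7.3
position: [0.5667, -0.0407, 0.0491]
ee_rot: [0.0, 0.127, 0.992, 0.0]
contact_force: [-0.4, -0.3, 0.2]
width: 0.0203
```

Run:
```python
from h import *
go(b2w(.0615,.011),.042,A)
```

```text
pos [ 0.5667 -0.0407  0.0491] board [62.2 13.6] yaw 75.44 F [-0.37 -0.31  0.2 ] w 0.0203 t 7.3
move [ 0.0015 -0.0052  0.0141] 0.0016
```

Request:
step_arm(moves=[0.001,-0.005,0.006,0.0016,0.53,0.001,-0.005,0.012,0.0016,0.53,0.001,-0.005,0.012,0.0016,0.53,0.001,-0.005,0.012,0.0016,0.53])

```text
clock: 7.7
position: [0.5653, -0.0436, 0.0431]
ee_rot: [-0.0, 0.13, 0.992, 0.0]
contact_force: [0.5, 0.2, -0.4]
width: 0.02
```

Run:
```python
from h import *
go(b2w(.0615,.011),.0405,A)
```

```text
pos [ 0.5653 -0.0436  0.0431] board [61.6 10.4] yaw 75.08 F [ 0.5   0.2  -0.39] w 0.02 t 7.7
move [0.0003 0.0012 0.0051] -0.0004
```

Request:
step_arm(moves=[0,0,0.002,-0.0004,0.53,0,0,0.004,-0.0004,0.53,0,0,0.0055,-0.0004,0.53,0,0,0.0055,-0.0004,0.53])

```text
clock: 8.1
position: [0.5657, -0.0437, 0.0422]
ee_rot: [0.001, 0.129, 0.992, -0.0]
contact_force: [-2.2, 0.6, 10.5]
width: 0.0198
```

Request:
step_arm(moves=[-0.002,0,0.001,0,0.53,-0.003,0.008,0.001,0,0.53,-0.003,0.024,0.001,0,0.53,-0.003,0.042,0.001,0,0.53,-0.003,0.06,0.001,0,0.53])

```text
clock: 8.6
position: [0.5737, -0.016, 0.0421]
ee_rot: [-0.0, 0.129, 0.992, -0.001]
contact_force: [-5.7, -2.2, 16.2]
width: 0.0202
```

Run:
```python
from h import *
im=get_image("scene"); cv2.imwrite("pics/s4.png",cv2.resize(im["frame"][130:270,255:395],None,fx=4,fy=4,interpolation=cv2.INTER_CUBIC))
go(b2w(.0625,.153),.0405,A)
```

```text
pos [ 0.5741 -0.0146  0.0421] board [62.7 40.7] yaw 75.22 F [-5.76 -2.04 16.06] w 0.0199 t 8.65
move [1.000e-04 2.246e-01 3.000e-03] 0.0004
```

View pics/s4.png

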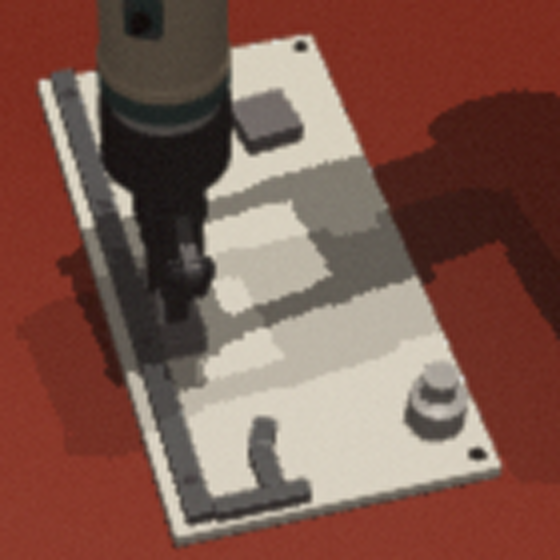

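The spacer follows the tips, with its front end at crop (185,355). The x preload puts the tips at their slip limit, so I ease it by 1 mm and carry on.

Request:
step_arm(moves=[0.002,0.006,0,0,0.53,0.002,0.022,0,0,0.53,0.002,0.042,0,0,0.53,0.002,0.062,0,0,0.53,0.002,0.08,0,0,0.53])

```text
clock: 9.15
position: [0.5841, 0.0232, 0.0421]
ee_rot: [0.001, 0.129, 0.992, -0.001]
contact_force: [-4.1, -2.9, 13.9]
width: 0.0203
```

Run:
```python
from h import *
im=get_image("scene"); np.save("s5.npy",im,allow_pickle=True)
cv2.imwrite("pics/s5.png",cv2.resize(im["frame"][190:270,280:380],None,fx=7,fy=7,interpolation=cv2.INTER_CUBIC))
for y in (80,70): print(y,((proj(im,[[*b2w(x,(y+32)/1000),z] for x,z in((.047,.028),(.075,.028),(.047,.012))])-[279.5,189.5])*7).round(0).tolist())
go(b2w(.062,.153),.0405,A); F=manip.get_state()["contact_force"][:2]; print("Fb",F@X,F@Y)
```

```text
80 [[213.0, 260.0], [134.0, 276.0], [213.0, 289.0]]
70 [[206.0, 238.0], [127.0, 254.0], [206.0, 267.0]]
pos [0.5845 0.0246 0.0421] board [62.6 81.2] yaw 75.22 F [-2.48 -0.98 14.73] w 0.02 t 9.2
move [0.0011 0.1435 0.0032] 0.0004
Fb -2.1497811929452846 -1.5862620747529357
```

View pics/s5.png

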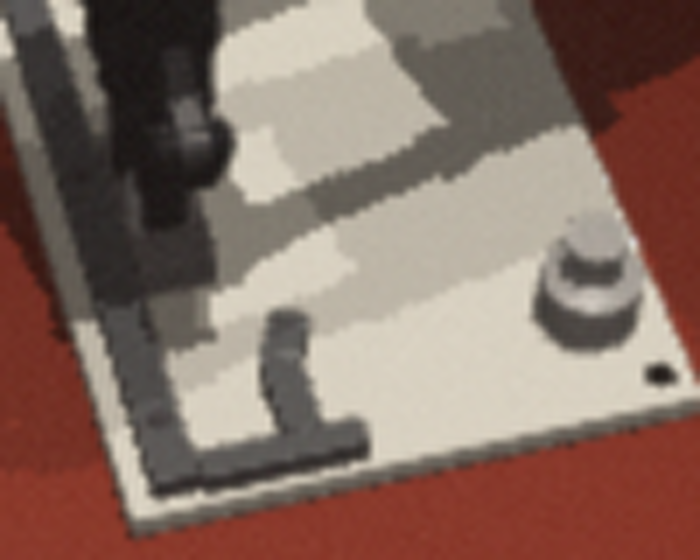

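The spacer's front foot corner is at crop (214,288), which matches the prediction for y = 80 mm flush with the rail. There has been almost no slip, so I continue.

Request:
step_arm(moves=[0,0.006,0,0,0.53,0,0.022,0,0,0.53,0,0.042,0,0,0.53,0,0.062,0,0,0.53,0,0.08,0,0,0.53])

```text
clock: 9.7
position: [0.5944, 0.062, 0.0422]
ee_rot: [0.001, 0.129, 0.992, -0.001]
contact_force: [-2.9, -2.0, 13.1]
width: 0.0205
```

Run:
```python
from h import *
go(b2w(.062,.153),.0405,A); F=manip.get_state()["contact_force"][:2]; print("Fb",F@X,F@Y)
```

```text
pos [0.5944 0.062  0.0422] board [ 62.7 120. ] yaw 75.2 F [-2.93 -2.04 13.09] w 0.0205 t 9.7
move [0.0013 0.0661 0.0032] 0.0003
Fb -2.309979819299518 -2.725397988424184
```

Request:
step_arm(moves=[0,0.008,0.001,0,0.53,0,0.022,0.001,0,0.53,0,0.038,0.001,0,0.53,0,0.05,0.001,0,0.53,0,0.058,0.001,0,0.53])

```text
clock: 10.2
position: [0.6018, 0.0899, 0.0422]
ee_rot: [0.001, 0.129, 0.992, -0.001]
contact_force: [-4.3, -3.5, 16.4]
width: 0.0199
```

Request:
step_arm(moves=[0,0.004,0,0,0.53,0,0.008,0,0,0.53,0,0.012,0,0,0.53,0,0.016,0,0,0.53,0,0.016,0,0,0.53])

```text
clock: 10.7
position: [0.6047, 0.097, 0.0421]
ee_rot: [0.002, 0.129, 0.992, -0.001]
contact_force: [-3.0, -4.5, 14.1]
width: 0.0201
```

Run:
```python
from h import *
go(b2w(.062,.153),.0405,A); F=manip.get_state()["contact_force"][:2]; print("Fb",F@X,F@Y)
```

```text
pos [0.6047 0.097  0.0421] board [ 63.6 156.4] yaw 75.23 F [-3.01 -4.51 14.09] w 0.0201 t 10.7
move [ 0.0033 -0.0067  0.0033] 0.0004
Fb -1.7512320150879075 -5.126130963679862
```

Request:
step_arm(moves=[0,0.004,0.001,0,0.53,0,0.008,0.001,0,0.53,0,0.008,0.001,0,0.53])

```text
clock: 11.0
position: [0.6063, 0.1004, 0.0421]
ee_rot: [0.002, 0.129, 0.992, -0.001]
contact_force: [-2.0, -5.1, 16.3]
width: 0.02
```

Request:
step_arm(moves=[-0.004,0,0,0,0.53,-0.004,0,0,0,0.53])

```text
clock: 11.2
position: [0.6064, 0.1004, 0.0421]
ee_rot: [0.0, 0.129, 0.992, -0.001]
contact_force: [-6.5, -4.6, 18.1]
width: 0.0197
```

Run:
```python
from h import *
go(b2w(.062,.153),.0405,A); F=manip.get_state()["contact_force"][:2]; print("Fb",F@X,F@Y)
```

```text
pos [0.6064 0.1004 0.0421] board [ 64.4 160.1] yaw 75.21 F [-6.48 -4.61 18.11] w 0.0197 t 11.2
move [ 0.0048 -0.0143  0.0032] 0.0003
Fb -5.0794978159013615 -6.12016792211638
```

Both reaction forces have levelled off, so the spacer is against the rail and the stop. I lift straight up and move clear to the right. The bottle and jar are far enough off at this height, and I stop short of them.

Request:
step_arm(moves=[0,0,-0.01,0,0.53,0,0,-0.06,0,0.53,0,0,-0.15,0,0.53,0,-0.1,-0.24,0,0.53,0,-0.2,-0.32,0,0.53])

```text
clock: 11.7
position: [0.5874, 0.0286, 0.1806]
ee_rot: [0.001, 0.128, 0.992, 0.0]
contact_force: [1.0, -0.7, 0.2]
width: 0.0204
```

Request:
step_arm(moves=[0,-0.1,0,0,0.53,0,-0.2,0,0,0.53,0,-0.3,0,0,0.53,0,-0.3,0,0,0.53,0,-0.3,0,0,0.53])

```text
clock: 12.2
position: [0.5484, -0.1176, 0.1789]
ee_rot: [0.0, 0.131, 0.991, 0.0]
contact_force: [-0.1, 0.3, -0.3]
width: 0.0203
```

Run:
```python
from h import *
go(b2w(.062,.153),.0405,A)
t=get_image("top"); im=get_image("scene"); np.save("t6.npy",t,allow_pickle=True); np.save("s6.npy",im,allow_pickle=True)
a=cv2.resize(t["frame"][150:285,230:350],(400,450),interpolation=cv2.INTER_CUBIC);b=cv2.resize(im["frame"][180:270,280:380],(400,360),interpolation=cv2.INTER_CUBIC)
o=np.zeros((450,800,3),np.uint8);o[:,:400]=a;o[:360,400:]=b;cv2.imwrite("pics/c6.png",o)
```

```text
pos [ 0.5484 -0.1176  0.1789] board [ 64.2 -65.4] yaw 74.98 F [-0.15  0.28 -0.34] w 0.0203 t 12.2
move [0.0056 0.4366 0.2772] -0.001
```

View pics/c6.png

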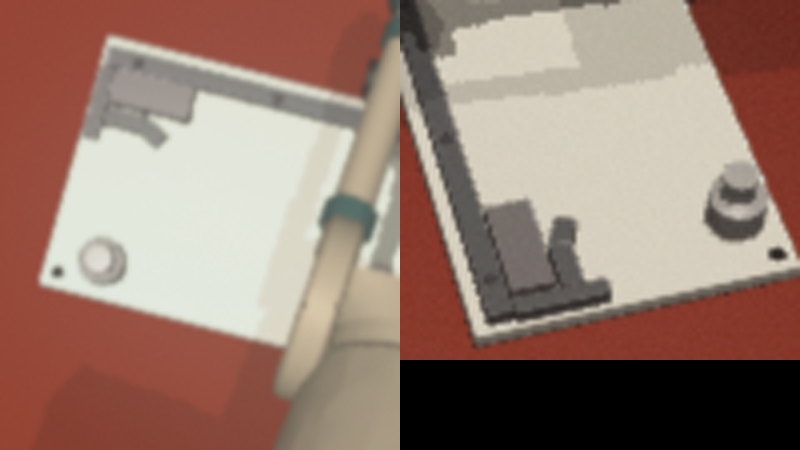

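The spacer sits in the pocket with its front at the stop: (150,90) in the left panel and (520,245) in the right. I measure its tail end and near edge.

Run:
```python
from h import *
def edges(im,a,b,z):
    f32=im["frame"][...,1].astype(np.float32)
    P=np.linspace(a,b,300); uv=proj(im,np.array([[*b2w(*p),z] for p in P])).astype(np.float32)
    v=cv2.remap(f32,uv[:,0].copy(),uv[:,1].copy(),cv2.INTER_CUBIC).ravel(); m=(v.min()+v.max())/2
    return (P[np.where(np.diff(np.sign(v-m)))[0]]*1000).round(1).tolist()
t=np.load("t6.npy",allow_pickle=True).item(); s=np.load("s6.npy",allow_pickle=True).item()
for x in(.051,.056,.061,.066,.07): print("tail top-view z12",edges(t,(x,.1),(x,.14),.012),"scene z28",edges(s,(x,.1),(x,.14),.028))
for y in(.124,.127,.13): print("near z12",edges(t,(.035,y),(.06,y),.012))
f,o=measure(t,(230,150,320,285),(185,))
spacer(t,(280,200,425,285))
```

```text
tail top-view z12 [[51.0, 119.9]] scene z28 [[51.0, 120.3]]
tail top-view z12 [[56.0, 119.8]] scene z28 [[56.0, 120.2]]
tail top-view z12 [[61.0, 120.7]] scene z28 [[61.0, 120.6]]
tail top-view z12 [[66.0, 121.1]] scene z28 [[66.0, 120.7]]
tail top-view z12 [[70.0, 120.6]] scene z28 [[70.0, 120.1]]
near z12 [[47.0, 124.0]]
near z12 [[46.7, 127.0]]
near z12 [[47.2, 130.0]]
```

```bash
python3 -c "
from rig import job
print(job.sign_off())"
```

```text
the job is handed in; nothing more can be done
None
```

The spacer is home in the corner pocket, against both the rail and the end stop, and the job is handed in at about 12 s. I pressed the fingertips on the spacer with about 8–16 N, dragged it flat to the rail, then dragged it along the rail into the pocket. I pushed on until the tips slid on it, lifted straight off and stopped clear with the TCP about 180 mm up.

**At the rail:** the spacer's centre was at board (61, 11) mm, 142 mm short of home, with about 0.5 degrees of skew.

**Home:** the tail was at y ≈ 120.5 mm in both views (121 expected) and the near edge at x ≈ 47.0 mm (47 expected). That is within about 0.5 mm of home, and skew from the tail readings was about 2–3 degrees at most, mostly noise.

**Not checked or incomplete:**
- The weight looked unmoved in the last picture. The square block was unmoved when last in view and was not touched.
- I did not re-measure the square block, bottle, beaker or jar at the end; the arm hid the square block in the last top view.
- No check failed. The sign-off call reports no verdict.

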